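Square the glass platter of the portion scale

TASK

The washed glass platter of the portion scale lies loose and askew on its bed: take the slicer's hand pusher from the shallow pan and with it nudge the platter home, first flush against the back stop, then, without losing that, flush against the side stop as well, each time feeling for the stop and pressing with about 10 newtons for a moment to seat it. Do not touch the clean glass with the gripper, keep the glass flat, never press harder than 13 newtons, and leave the other things alone. Then stand the pusher upright in the pan again and let go.

Things in the scene. Friction and masses are not known exactly. Their poses are not given: they have to be found in the camera images.
- scale: fixed low bench scale, grey housing 270 x 260 mm, flat steel bed on top (260 mm in its x, 250 in its y) 50 mm above the counter. Origin: centre of the underside, z up. A display panel 36 mm high juts out 50 mm on its -x side. Two dark steel stop bars on the bed meet in a square corner at +x +y. The load cell suffers when a stop takes more than 13 N; the stops are rigid
- back_stop: fixed bar along the scale's y on its far (+x) side, 200 mm long, 14 mm thick, 16 mm high above the bed. Origin at bed level at the +y end of its inner face; axes as the scale's; the inner face is the plane x = 0, the bar runs to y = -200 mm
- side_stop: fixed bar along the scale's x on its +y side, 170 mm long, 14 mm thick, 16 mm high above the bed. Origin at bed level at the +x end of its inner face; axes as the scale's; the inner face is the plane y = 0, the bar runs to x = -170 mm
- stop_corner (a point): point on the bed where the inner faces of the two stops meet, at (100, 100, 50) mm in the scale's frame; axes as the scale's. The glass belongs at its -x -y side
- plate: loose rigid white glass platter, 120 mm in its x, 150 in its y, 10 thick, 0.3 to 0.5 kg, flat on the bed; origin: centre of its underside. Home, its axes are parallel to the scale's and its centre is at (40, 25, 50) mm in the scale's frame. Starts 5 to 45 mm short of each stop, turned up to 0.12 rad. Polished: 0.4 to 1 N slides it; over 13 N harms it
- plate_corner (a point): the platter's +x +y corner at its underside, (60, 75, 0) mm in the platter's frame: the corner that goes into the stop corner
- pan: fixed shallow open steel pan, 220 mm (its x) by 170 mm (its y), walls 25 mm high and 4 mm thick, floor 4 mm thick; origin: centre of the underside
- pusher: loose hand pusher of 0.15 kg standing upright on the floor of the pan's -x half: an aluminium foot 26 mm (its x) by 70 mm (its y) by 18 mm high, with flat faces, under an upright black handle 24 mm (its x) by 34 mm (its y) that reaches to 85 mm above the underside. Origin: centre of the underside of the foot; z up
- pusher_grip (a point): point on the pusher's handle axis 48 mm above its underside, where the handle is gripped from above across its 24 mm (x)
- weight: brass knobbed calibration weight, 34 mm across, 42 mm high, standing in the +x part of the pan; a bystander
- cup: steel cup, 72 mm across, 85 mm high; a bystander
- jar: glass jar with steel cap, 70 mm across, 100 mm high; a bystander
- spatula: spatula lying on the counter; a bystander
- bottle: white bottle, 60 mm across, 170 mm high; a bystander
- can: can, 66 mm across, 90 mm high; a bystander
There are look-alikes about, which are no part of the job. Leave any turquoise look-alike of the pusher alone.

How it is judged:
By the outcome, as a careful person would: the job done as asked, in the order asked, and still so for the second after the job is handed in, with the robot touching nothing.
It also fails if it takes over 72 s, if anything falls off the work surface, if the arm or the gripper's body presses on something with over 40 N, if the wrist force passes 120 N, or if a joint passes its speed limit or range.

ROBOT

A 7-joint arm with a two-finger parallel gripper is mounted at the origin on the work surface. World frame = base frame: x ahead of the robot, y to its left, z up, the work surface at z = 0. Lengths are in mm, angles in rad, forces in N, time in s.
With the tool pointing down it reaches from about 425 to 875 mm from the base axis. Payload 8.4 kg.
Tool frame: the origin (TCP) lies midway between the tips of the shut fingers; the grasp point (between the pads) lies 19 mm behind it; z points along the fingers, y is the line along which they close (so a half turn about z gives the same grasp; the last joint's range is limited). The gripper opens to 87 mm and grips with 3 to 60 N. Pads are 19 mm wide; open, the fingers measure 117 mm over their backs; the gripper's body (75 mm by 190 mm) begins 51 mm behind the grasp point.
Start: joints at [1.249, 0.333, 0.04, 1.465, -0.013, 1.343, -0.059], TCP at [143.604, -633.91, 222.546] pointing down, gripper open.
Joint ranges: [-2.58, 2.58], [-0.38, 2.09], [-1.3, 1.39], [0.25, 2.4], [-1.5, 4.64], [0.08, 2.09], [-2.65, 2.65]. Speed limits (rad/s): [2.22, 2.22, 2.79, 2.79, 3.14, 3.14, 3.14].

INTERFACE

Orientations are given as a unit quaternion [x, y, z, w].
In Python, from rig import * gives the robot as it stands.
- The arm moves only by the tool drive_tool, never from a script. Its arguments are lists of equal length, an entry for each row: "travel": the shift along the tool's x, y, z in m, a list of three; "dr": the turn, a rotation vector about the tool's x, y, z in rad, a list of three. In form: {"travel": [[dx, dy, dz], ...], "dr": [[ax, ay, az], ...]}. A call has 1 to 12 rows; each row is the pose to reach, as a shift and turn from the pose commanded when the call began, along the tool's axes at that moment; what a row does not reach only later rows make up. A row lasts 1/8 s, in which the tool goes at most 62.5 mm and 10.7 degrees, less where a joint would pass 70% of its speed; a pose out of reach is approached as far as the arm can. A call with a gripper value outside its range is refused whole. "hand" is the finger opening in m, from 0 to 0.087, set as the call begins (left out, the last holds). The fingers move at their own pace and stop on an object; the grip force is fixed at half the most. Time passes only in rows, so rows that repeat a pose let the fingers close. It gives the time, the measured TCP pose, the force, the opening and the grip force at its end, in the units of the state.
- read_state(): the state, without advancing time (a new reading comes with each control period).
- get_image(name): name is "scene" or "top"; returns a dict with "frame" (384x512x3 uint8, blue, green, red), "z_map" (384x512 float32, mm along the optical axis (not along the pixel's ray), 0 where there is no reading), "K" (3x3 intrinsics, pixels), "k1" (the pictures are not rectified: a ray, as slopes to the right and down, at radius r is drawn at 1 + k1 r^2 times it, then the intrinsics apply), "view" (4x4, takes a point from world to camera coordinates). Camera axes: x right, y up, looking along -z (the intrinsics and any distortion apply to the point x, -y, -z); pixel columns grow to the right and rows downward; lengths in mm; the calibration is good to about 2 mm. A picture is of the moment at which its call begins.
- finish_job(): hands the job in; it is judged then, once.
The state is a dict: "t": time; "joint_positions": joint angles; "qvel": joint speeds; "joint_efforts": joint torques, N m; "tool_pos": TCP position; "tcp_rot": TCP orientation; "contact_force": force on the tool from outside, world axes, zero at the start; "ft_torque": the same for the moment, N m; "width": finger opening in mm; "finger_force": force on a finger pad.
Only numpy, scipy, OpenCV 4.12 (cv2) and the standard library are available. Lean on these libraries where they do the work, as an engineer would, in place of code of your own. Each camera call takes 0.05 s, during which the arm holds its last target. There are 200 camera calls.

## Working session

There is one attempt and no reset: what is moved stays moved. The work goes in short steps, Python scripts to look and compute and a tool call to move; the robot and the scene stay as the last step left them, time stands still between calls to the robot, and variables do not carry over. Pictures are saved under pics/ and viewed, at most 13 in all, crops included, and the job is handed in when it is done.

Besides the shell and the picture viewer there is one more tool, called after ">>>" as a command line: name --argument value ..., lists and objects as JSON in quotes. drive_tool: Moves the arm, as the interface text tells. Its arguments: {"type":"object","properties":{"travel":{"type":"array","items":{"type":"array","items":{"type":"number"}}},"dr":{"type":"array","items":{"type":"array","items":{"type":"number"}}},"hand":{"type":"number"}},"required":["travel","dr"]}

```bash
ls; mkdir -p pics; python3 - <<'E'
from rig import *
import cv2,numpy as np
for n in("scene","top"):
    d=get_image(n); np.savez(n+"0.npz",**d); cv2.imwrite(f"pics/{n}0.png",cv2.resize(d["frame"],(800,600),interpolation=cv2.INTER_CUBIC)); print(n,d["K"].tolist(),d["k1"],d["view"].round(4).tolist())
print(read_state())
E
```

```text
pics
scene [[395.79729079849886, 0.0, 258.3801313617795], [0.0, 395.79729079849886, 193.1955343917219], [0.0, 0.0, 1.0]] -0.01796981606515611 [[0.8439, 0.5365, 0.0032, -435.3146], [-0.4646, 0.7279, 0.5043, 225.2096], [0.2682, -0.4271, 0.8635, -1613.9055], [0.0, 0.0, 0.0, 1.0]]
top [[359.8868757325115, 0.0, 253.75255444284656], [0.0, 359.8868757325115, 189.91488327264258], [0.0, 0.0, 1.0]] 0.03209858341494493 [[-0.0802, -0.9968, 0.0058, 11.8212], [0.974, -0.0771, 0.2128, -522.3501], [-0.2117, 0.0228, 0.9771, -933.5698], [0.0, 0.0, 0.0, 1.0]]
{'t': 0.1, 'joint_positions': array([ 1.24878809,  0.33381443,  0.03988136,  1.46616182, -0.01344802,
        1.34329636, -0.05849731]), 'qvel': array([ 0.00051115, -0.00300272, -0.00026778, -0.00344526, -0.00077734,
       -0.00083497,  0.00078491]), 'joint_efforts': array([ 4.42590244e-03, -6.57805538e+01,  1.34015992e+00, -4.04712689e+01,
       -5.96723263e-02,  4.06909478e-02,  1.32783221e-04]), 'tool_pos': array([ 143.5260581 , -633.53119813,  221.77527981]), 'tcp_rot': array([ 9.93802457e-01,  1.11158339e-01, -1.03173607e-04, -6.99576301e-04]), 'contact_force': array([ 0.02547135,  0.14573952, -0.33451975]), 'ft_torque': array([0.01142874, 0.06146358, 0.02309763]), 'finger_force': 0.0, 'width': 87.26404459427889}
```

View pics/scene0.png

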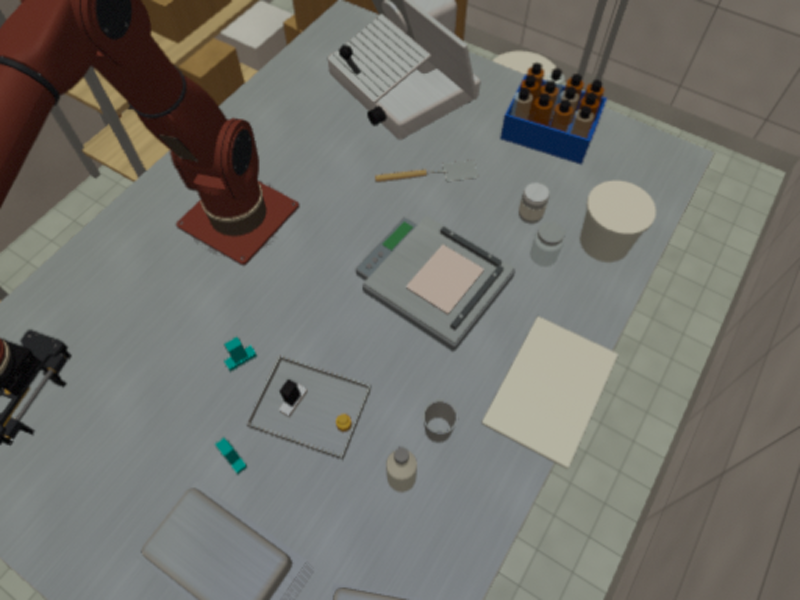

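View pics/top0.png

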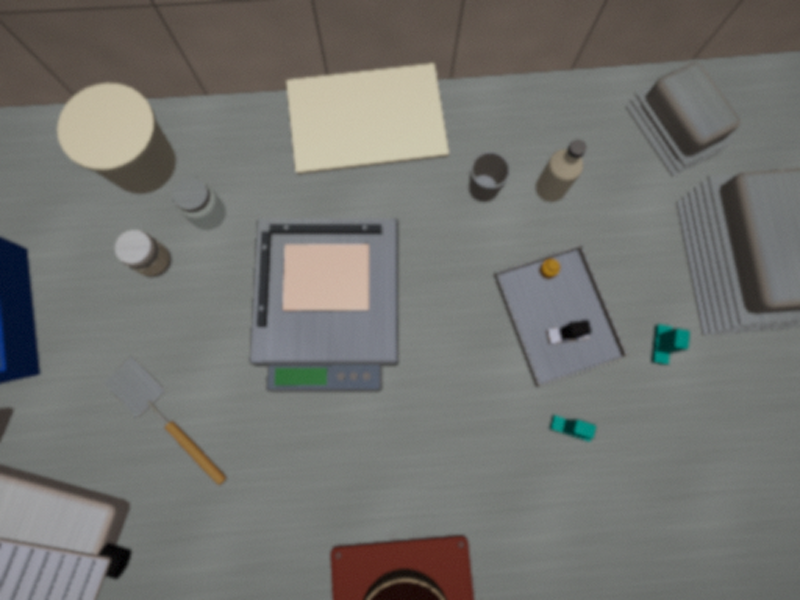

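Candidates for the pusher: black handle on aluminium foot in the pan (top 570,331; scene 290,393); turquoise look-alikes at top (670,342) and (573,428). By the description I choose the black one in the pan. The platter is the pale rectangle at top (327,277), with the stops to its left and above.

```bash
cat > h.py <<'E'
import numpy as np,cv2
from scipy.spatial.transform import Rotation as R
def proj(d,P):
    P=np.atleast_2d(P); c=P@d["view"][:3,:3].T+d["view"][:3,3]
    s=np.c_[c[:,0],-c[:,1]]/-c[:,2:3]; s=s*(1+d["k1"]*(s**2).sum(1,keepdims=True))
    K=d["K"]; return s*[K[0,0],K[1,1]]+[K[0,2],K[1,2]]
def unproj(d,uv,z):
    uv=np.atleast_2d(uv).astype(float); K=d["K"]; s0=(uv-[K[0,2],K[1,2]])/[K[0,0],K[1,1]]; s=s0.copy()
    for _ in range(20): s=s0/(1+d["k1"]*(s**2).sum(1,keepdims=True))
    Rm=d["view"][:3,:3]; o=-Rm.T@d["view"][:3,3]; r=np.c_[s[:,0],-s[:,1],-np.ones(len(s))]@Rm
    return o+r*((z-o[2])/r[:,2])[:,None]
def ortho(d,c,z,w,h,sc):  # image: up = +x world, left = +y ; centre c
    j,i=np.meshgrid(np.arange(w),np.arange(h))
    P=np.c_[(c[0]-(i-h/2)/sc).ravel(),(c[1]-(j-w/2)/sc).ravel(),np.full(w*h,z)]
    m=proj(d,P).astype(np.float32).reshape(h,w,2)
    return cv2.remap(d["frame"],m,None,cv2.INTER_CUBIC)
E
python3 - <<'E'
from h import *
d=dict(np.load("top0.npz"))
for n,p,z in[("scaleNW",(257,220),50),("NE",(397,220),50),("SE",(397,362),50),("SW",(250,362),50),("plate",(327,277),60),("pan1",(497,273),25),("pan2",(581,249),25),("pan3",(624,355),25),("pan4",(537,384),25),("handletop",(577,330),89)]:
    q=np.array(p)/1.5625; print(n,unproj(d,q,z).round(1),d["z_map"][int(q[1]),int(q[0])])
a=ortho(d,(565,-345),25,600,600,2.4); b=ortho(d,(610,90),60,600,600,2)
cv2.imwrite("pics/pan.png",a);cv2.imwrite("pics/sc.png",b)
E
```

```text
scaleNW [[685.3 211.4  50. ]] 1078.6848
NE [[665.7 -42.3  50. ]] 1078.571
SE [[407.9 -21.5  50. ]] 983.41376
SW [[428.3 230.6  50. ]] 970.8018
plate [[566.   89.7  60. ]] 991.3299
pan1 [[ 558.3 -217.8   25. ]] 1035.8888
pan2 [[ 591.5 -377.7   25. ]] 1055.1515
pan3 [[ 391.3 -423.8   25. ]] 1003.8537
pan4 [[ 352.7 -263.8   25. ]] 991.6593
handletop [[ 433.8 -326.1   89. ]] 942.39124
```

View pics/pan.png

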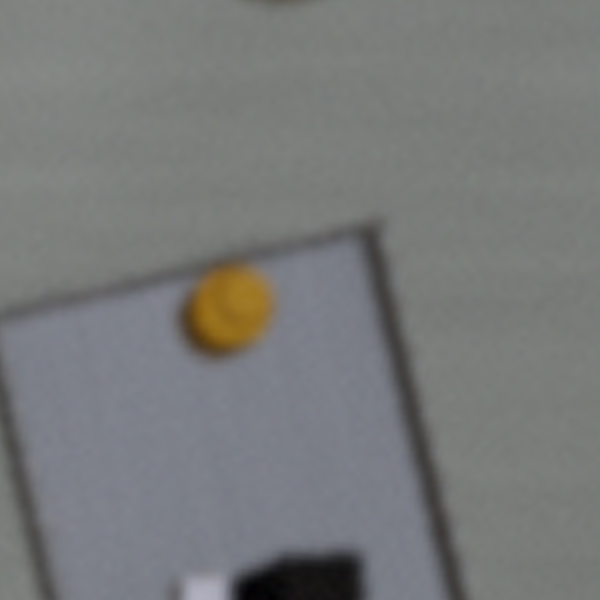

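View pics/sc.png

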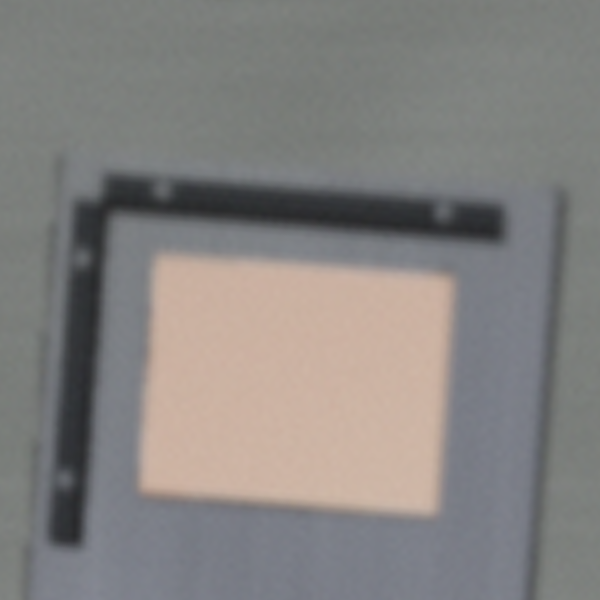

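Pan crop shows the weight at (230,308) and the pusher at its lower edge (250,580), with black handle, aluminium foot. The scale crop shows the back stop on top (107-503, 180-240), the side stop at left, and the platter corner at (152,254). Next I fit box silhouettes.

```bash
cat >> h.py <<'E'
from scipy.optimize import minimize
S=4
def boxes(p,bs,z0):
    c,s=np.cos(p[2]),np.sin(p[2]); out=[]
    for x0,x1,y0,y1,a,b in bs:
        V=np.array([[x,y,z] for x in(x0,x1) for y in(y0,y1) for z in(a,b)],float)
        out.append(np.c_[p[0]+c*V[:,0]-s*V[:,1],p[1]+s*V[:,0]+c*V[:,1],V[:,2]+z0])
    return out
def sil(d,p,bs,z0):
    m=np.zeros((384*S,512*S),np.uint8)
    for V in boxes(p,bs,z0):
        q=(proj(d,V)+.5)*S-.5; h=cv2.convexHull(q.astype(np.float32))
        cv2.fillConvexPoly(m,np.round(h*16).astype(np.int32),1,shift=4)
    return m>0
def fit(d,mask,p0,bs,z0):
    f=lambda p:1-(lambda a:(a&mask).sum()/(a|mask).sum())(sil(d,p,bs,z0))
    p=np.array(p0,float)
    for k in(1,.4,.15): p=minimize(f,p,method="Nelder-Mead",options=dict(initial_simplex=p+np.vstack([np.zeros(3),np.diag([12,12,.08])*k]),xatol=.02,fatol=1e-5)).x
    return p,1-f(p)
up=lambda d:cv2.resize(d["frame"],None,fx=S,fy=S,interpolation=cv2.INTER_CUBIC).astype(int)
def roi(d,P,z):
    m=np.zeros((384*S,512*S),np.uint8); cv2.fillConvexPoly(m,np.round(cv2.convexHull(((proj(d,np.c_[P,np.full(len(P),z)])+.5)*S).astype(np.float32))).astype(np.int32),1); return m>0
STOP=[(0,14,-200,0,0,16),(-170,0,0,14,0,16)]; PLATE=[(-60,60,-75,75,0,10)]
HAND=[(-12,12,-17,17,18,85)]; FOOT=[(-13,13,-35,35,0,18)]
E
cat > m.py <<'E'
from h import *
import sys
for n in("top","scene"):
    d=dict(np.load(n+"0.npz")); I=up(d)
    r=roi(d,np.array([[680,215],[665,-35],[420,-15],[435,225]]),50)
    pl=r&(I[...,2]-I[...,0]>25)
    print(n,"plate",fit(d,pl,(570,90,-.06),PLATE,50))
    r=roi(d,np.array([[680,200],[665,-15],[480,50],[480,215]]),55)
    print(n,"stops",fit(d,r&(I.max(2)<75),(655,187,-.0757),STOP,50))
    r=roi(d,np.array([[550,-230],[575,-360],[395,-410],[365,-265]]),25)
    r2=roi(d,np.array([[500,-270],[500,-400],[390,-400],[390,-270]]),40)
    dk=r2&(I.max(2)<60); print(n,"handle",dk.sum(),fit(d,dk,(433,-330,.22),HAND,4))
E
python3 m.py; python3 - <<'E'
from h import *
d=dict(np.load("top0.npz"));a=ortho(d,(450,-330),25,400,400,2.4);s=dict(np.load("scene0.npz"));b=ortho(s,(450,-330),25,400,400,2.4)
cv2.imwrite("pics/pan2.png",np.hstack([a,b]))
E
```

```text
top plate (array([ 5.69684732e+02,  9.25977491e+01, -7.70730854e-02]), np.float64(0.9419457313037723))
top stops (array([ 6.56926733e+02,  1.87261378e+02, -6.87846176e-02]), np.float64(0.6883251537982996))
top handle 2578 (array([ 4.38284831e+02, -3.31089216e+02,  2.93816362e-01]), np.float64(0.7813740458015267))
scene plate (array([ 5.68152406e+02,  1.00616576e+02, -8.04136929e-02]), np.float64(0.5758144383633047))
scene stops (array([ 6.58062440e+02,  1.87645598e+02, -5.63894552e-02]), np.float64(0.5862631843294827))
scene handle 2129 (array([ 4.38865512e+02, -3.28625690e+02,  2.69719696e-01]), np.float64(0.7412952646239555))
```

View pics/pan2.png

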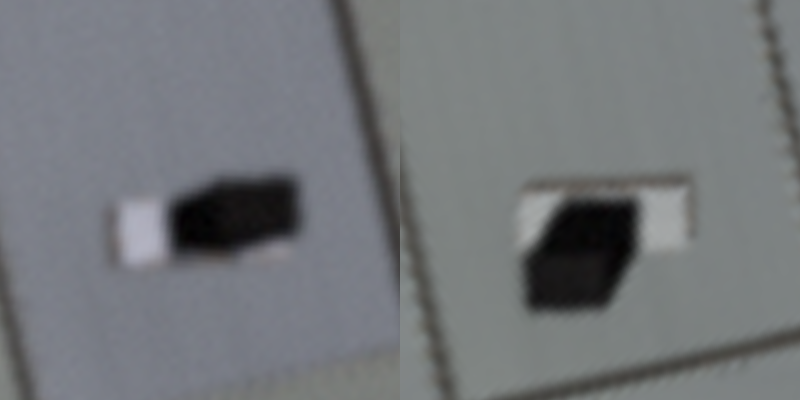

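The pusher's yaw is near zero (foot edges at (522,187)-(692,180) in the right panel), unlike the pan's. The thresholds are too crude, so I switch to a region-variance fit.

```bash
cat >> h.py <<'E'
def cv_fit(d,p0,layers,z0,ex=None,grow=5):
    I=up(d).astype(float); P=np.array(p0,float)
    for it in range(2):
        m0=np.any([sil(d,P,b,z0) for b in layers],0)
        R0=cv2.dilate(m0.astype(np.uint8),np.ones((2*grow*S+1,)*2))>0
        if ex is not None: R0&=~ex
        idx=np.where(R0); X=I[idx]
        def f(p):
            lab=np.zeros(len(X),int)
            for k,b in enumerate(layers): lab[sil(d,p,b,z0)[idx]]=k+1
            return sum(((X[lab==k]-np.median(X[lab==k],0))**2).clip(0,3000).sum() for k in range(len(layers)+1) if (lab==k).any())/len(X)
        for k in(1,.3): P=minimize(f,P,method="Nelder-Mead",options=dict(initial_simplex=P+np.vstack([np.zeros(3),np.diag([8,8,.06])*k]),xatol=.02,fatol=1e-3)).x
    return P.round(4),round(f(P),1)
E
cat > m.py <<'E'
from h import *
import sys
tag=sys.argv[1] if len(sys.argv)>1 else "0"
for n in("top","scene"):
    d=dict(np.load(n+tag+".npz"))
    p,e=cv_fit(d,(569,93,-.07),[PLATE],50,grow=3); print(n,"plate",p,e)
    print(n,"stops",cv_fit(d,(657,187,-.07),[STOP],50,ex=cv2.dilate(sil(d,p,PLATE,50).astype(np.uint8),np.ones((9,9)))>0,grow=3))
    print(n,"scale",cv_fit(d,(549,95,-.07),[[(-135,135,-130,130,0,50)],[(-185,-135,-120,120,0,36)],[(100,114,-100,100,50,66),(-70,100,100,114,50,66)],[(-20,95,-45,95,50,60)]],0,grow=5))
    if tag=="0":
        print(n,"pusher",cv_fit(d,(440,-332,.03),[FOOT,HAND],4,grow=4))
        print(n,"pan",cv_fit(d,(474,-320,.22),[[(-110,110,-85,85,0,25)],[(-106,106,-81,81,4,4)],[(-75,0,-50,40,4,70)]],0,grow=5))
E
python3 m.py
```

```text
top plate [ 5.696429e+02  9.229430e+01 -7.760000e-02] 194.8
top stops (array([ 6.571467e+02,  1.878163e+02, -7.770000e-02]), np.float64(566.2))
top scale (array([ 5.494806e+02,  9.504640e+01, -7.700000e-02]), np.float64(1048.2))
top pusher (array([ 4.385470e+02, -3.335797e+02,  1.195000e-01]), np.float64(1111.8))
top pan (array([ 4.742465e+02, -3.227160e+02,  2.359000e-01]), np.float64(619.3))
scene plate [ 5.681944e+02  9.801890e+01 -6.960000e-02] 205.1
scene stops (array([ 6.601041e+02,  1.886222e+02, -8.020000e-02]), np.float64(424.5))
scene scale (array([ 5.518341e+02,  9.506120e+01, -7.680000e-02]), np.float64(1080.0))
scene pusher (array([ 4.408335e+02, -3.294389e+02,  3.320000e-02]), np.float64(937.6))
scene pan (array([ 4.773580e+02, -3.208779e+02,  2.294000e-01]), np.float64(572.3))
```

```bash
cat >> h.py <<'E'
def go(p,a,q,b):
    """commanded world pos p (mm), heading a (tool x) -> target q, heading b: tool travel (m) and dr z"""
    w=np.array(q,float)-p; c,s=np.cos(a),np.sin(a)
    return (np.array([c*w[0]+s*w[1],s*w[0]-c*w[1],-w[2]])/1000).round(4),round(-(b-a),4)
E
python3 - <<'E'
from h import *
print(go((143.6,-633.9,222.5),.2228,(440,-331.5,150),np.pi/2+.07))
E
```

```text
(array([ 0.3559, -0.2294,  0.0725]), -1.418)
```

>>> drive_tool --travel '[[0.356,-0.2294,0.0725],[0.356,-0.2294,0.0725],[0.356,-0.2294,0.0725],[0.356,-0.2294,0.0725],[0.356,-0.2294,0.0725],[0.356,-0.2294,0.0725],[0.356,-0.2294,0.0725],[0.356,-0.2294,0.0725],[0.356,-0.2294,0.0725],[0.356,-0.2294,0.0725],[0.356,-0.2294,0.0725],[0.356,-0.2294,0.0725]]' --dr '[[0,0,-1.418],[0,0,-1.418],[0,0,-1.418],[0,0,-1.418],[0,0,-1.418],[0,0,-1.418],[0,0,-1.418],[0,0,-1.418],[0,0,-1.418],[0,0,-1.418],[0,0,-1.418],[0,0,-1.418]]' --hand 0.06

```text
t: 1.6
tool_pos: [439.8, -332.0, 150.1]
tcp_rot: [0.683, 0.731, -0.0, 0.0]
contact_force: [0.3, 0.6, -0.4]
width: 60.0
finger_force: 0.0
```

>>> drive_tool --travel '[[0,0,0.02],[0,0,0.04],[0,0,0.06],[0,0,0.075],[0,0,0.09],[0,0,0.1],[0,0,0.108],[0,0,0.115],[0,0,0.121],[0,0,0.121]]' --dr '[[0,0,0],[0,0,0],[0,0,0],[0,0,0],[0,0,0],[0,0,0],[0,0,0],[0,0,0],[0,0,0],[0,0,0]]'

```text
t: 2.85
tool_pos: [440.0, -331.4, 28.7]
tcp_rot: [0.682, 0.731, -0.0, -0.0]
contact_force: [0.1, 0.1, -0.3]
width: 59.7
finger_force: 0.0
```

```bash
python3 - <<'E'
from rig import *
from h import *
o=[]
for n in("top","scene"):
    d=get_image(n); o.append(ortho(d,(440,-330),40,400,500,3))
cv2.imwrite("pics/grasp.png",np.hstack(o))
E
```

```text
(no output)
```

View pics/grasp.png

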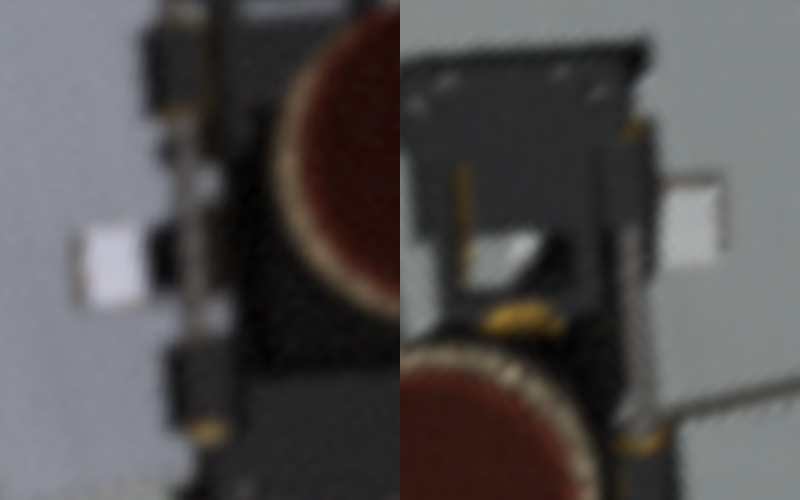

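The handle (left panel ~ (190,260)) stands between the two open fingers, and the foot (110,265) is clear of them. Closing.

>>> drive_tool --travel '[[0,0,0],[0,0,0],[0,0,0],[0,0,0],[0,0,0],[0,0,0],[0,0,0],[0,0,0]]' --dr '[[0,0,0],[0,0,0],[0,0,0],[0,0,0],[0,0,0],[0,0,0],[0,0,0],[0,0,0]]' --hand 0.0

```text
t: 3.95
tool_pos: [440.1, -331.5, 29.1]
tcp_rot: [0.682, 0.731, -0.0, -0.0]
contact_force: [-0.6, 0.6, 1.1]
width: 23.8
finger_force: 29.9
```

```bash
python3 - <<'E'
from h import *
print(go((440,-331.5,29),1.6408,(480,99,140),np.pi/2-.077))
E
```

```text
(array([ 0.4266,  0.07  , -0.111 ]), 0.147)
```

>>> drive_tool --travel '[[0,0,-0.015],[0,0,-0.045],[0,0,-0.08],[0,0,-0.111],[0,0,-0.111]]' --dr '[[0,0,0],[0,0,0],[0,0,0],[0,0,0],[0,0,0]]'

```text
t: 4.58
tool_pos: [441.7, -332.3, 143.4]
tcp_rot: [0.682, 0.731, 0.0, 0.003]
contact_force: [0.5, -0.0, -2.7]
width: 23.6
finger_force: 29.9
```

>>> drive_tool --travel '[[0.02,0.003,0],[0.06,0.01,0],[0.11,0.018,0],[0.16,0.026,0],[0.21,0.034,0],[0.26,0.043,0],[0.31,0.051,0],[0.35,0.0574,0],[0.39,0.064,0],[0.415,0.068,0],[0.4266,0.07,0],[0.4266,0.07,0]]' --dr '[[0,0,0.02],[0,0,0.04],[0,0,0.06],[0,0,0.08],[0,0,0.1],[0,0,0.12],[0,0,0.13],[0,0,0.14],[0,0,0.147],[0,0,0.147],[0,0,0.147],[0,0,0.147]]'

```text
t: 6.08
tool_pos: [479.8, 99.0, 139.7]
tcp_rot: [0.733, 0.68, -0.0, -0.0]
contact_force: [0.3, 0.4, -1.7]
width: 23.8
finger_force: 29.9
```

>>> drive_tool --travel '[[0,0,0.015],[0,0,0.03],[0,0,0.045],[0,0,0.055],[0,0,0.06],[0,0,0.0625],[0,0,0.0625],[0,0,0.0625]]' --dr '[[0,0,0],[0,0,0],[0,0,0],[0,0,0],[0,0,0],[0,0,0],[0,0,0],[0,0,0]]'

```text
t: 7.08
tool_pos: [480.4, 99.0, 77.9]
tcp_rot: [0.734, 0.679, 0.0, 0.0]
contact_force: [0.3, -0.5, -2.0]
width: 23.8
finger_force: 29.9
```

```bash
python3 - <<'E'
from rig import *
from h import *
o=[]
for n,z in(("top",60),("scene",60)):
    d=get_image(n); o.append(ortho(d,(560,90),z,400,500,2))
cv2.imwrite("pics/push1.png",np.hstack(o)); s=read_state(); print(s["tool_pos"],s["tcp_rot"],s["contact_force"],s["ft_torque"])
E
```

```text
[480.34148547  98.9541476   77.88408888] [7.33814582e-01 6.79349747e-01 2.09874743e-04 1.87606459e-04] [ 0.16533452  0.56196825 -1.95110814] [ 0.02551986 -0.09054317  0.02589013]
```

View pics/push1.png

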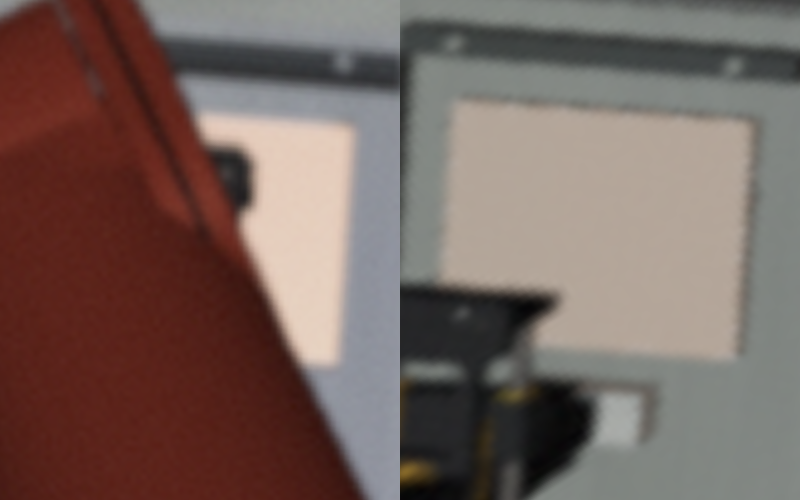

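The scene view shows the foot (600-655, 385-445) squared behind the platter's near edge (row 357) with about 14 mm gap, and nothing else touching. Now the back-stop push, along tool +y.

>>> drive_tool --travel '[[0,0.005,0],[0,0.01,0],[0,0.012,0],[0,0.014,0],[0,0.016,0],[0,0.018,0],[0,0.02,0],[0,0.022,0],[0,0.024,0],[0,0.026,0],[0,0.028,0],[0,0.029,0]]' --dr '[[0,0,0],[0,0,0],[0,0,0],[0,0,0],[0,0,0],[0,0,0],[0,0,0],[0,0,0],[0,0,0],[0,0,0],[0,0,0],[0,0,0]]'

```text
t: 8.68
tool_pos: [509.2, 96.7, 77.6]
tcp_rot: [0.734, 0.679, 0.0, -0.0]
contact_force: [-1.1, 0.2, -1.2]
width: 23.6
finger_force: 29.9
```

>>> drive_tool --travel '[[0,0.001,0],[0,0.002,0],[0,0.003,0],[0,0.003,0]]' --dr '[[0,0,0],[0,0,0],[0,0,0],[0,0,0]]'

```text
t: 9.18
tool_pos: [512.2, 96.4, 77.6]
tcp_rot: [0.734, 0.679, 0.0, 0.0]
contact_force: [-0.7, 0.2, -0.7]
width: 23.7
finger_force: 29.9
```

>>> drive_tool --travel '[[0,0.0005,0],[0,0.001,0],[0,0.001,0]]' --dr '[[0,0,0],[0,0,0],[0,0,0]]'

```text
t: 9.55
tool_pos: [513.1, 96.4, 77.6]
tcp_rot: [0.734, 0.679, 0.0, 0.0]
contact_force: [-1.4, -0.1, -0.4]
width: 23.8
finger_force: 29.9
```

>>> drive_tool --travel '[[0,0.0005,0],[0,0.001,0],[0,0.001,0]]' --dr '[[0,0,0],[0,0,0],[0,0,0]]'

```text
t: 9.93
tool_pos: [514.1, 96.3, 77.6]
tcp_rot: [0.734, 0.679, 0.0, 0.0]
contact_force: [-0.5, -0.2, -1.7]
width: 23.7
finger_force: 29.9
```

>>> drive_tool --travel '[[0,0.0005,0],[0,0.001,0],[0,0.001,0]]' --dr '[[0,0,0],[0,0,0],[0,0,0]]'

```text
t: 10.3
tool_pos: [515.1, 96.2, 77.6]
tcp_rot: [0.734, 0.679, 0.0, -0.0]
contact_force: [-1.3, -0.8, -1.3]
width: 23.5
finger_force: 29.9
```

>>> drive_tool --travel '[[0,0.0005,0],[0,0.001,0],[0,0.001,0]]' --dr '[[0,0,0],[0,0,0],[0,0,0]]'

```text
t: 10.68
tool_pos: [516.1, 96.1, 77.6]
tcp_rot: [0.734, 0.679, 0.0, -0.0]
contact_force: [-0.7, -1.1, -1.6]
width: 23.7
finger_force: 29.9
```

>>> drive_tool --travel '[[0,0.0005,0],[0,0.0005,0]]' --dr '[[0,0,0],[0,0,0]]'

```text
t: 10.92
tool_pos: [516.6, 96.1, 77.6]
tcp_rot: [0.734, 0.679, 0.0, -0.0]
contact_force: [-0.9, -0.6, -2.2]
width: 23.9
finger_force: 29.9
```

>>> drive_tool --travel '[[0,0.0005,0],[0,0.001,0],[0,0.001,0]]' --dr '[[0,0,0],[0,0,0],[0,0,0]]'

```text
t: 11.3
tool_pos: [517.6, 96.0, 77.6]
tcp_rot: [0.734, 0.679, 0.0, -0.0]
contact_force: [-1.2, -0.9, -1.8]
width: 23.7
finger_force: 29.9
```

>>> drive_tool --travel '[[0,0.0005,0],[0,0.0005,0]]' --dr '[[0,0,0],[0,0,0]]'

```text
t: 11.55
tool_pos: [517.7, 96.0, 77.5]
tcp_rot: [0.734, 0.679, -0.0, -0.0]
contact_force: [-3.3, -0.1, -1.3]
width: 23.8
finger_force: 29.9
```

>>> drive_tool --travel '[[0,0.0005,0],[0,0.0005,0],[0,0.0005,0]]' --dr '[[0,0,0],[0,0,0],[0,0,0]]'

```text
t: 11.92
tool_pos: [517.9, 95.9, 77.3]
tcp_rot: [0.734, 0.679, -0.001, -0.0]
contact_force: [-5.9, -0.1, -0.6]
width: 24.1
finger_force: 29.9
```

>>> drive_tool --travel '[[0,0.0004,0],[0,0.0006,0],[0,0.0006,0],[0,0.0006,0]]' --dr '[[0,0,0],[0,0,0],[0,0,0],[0,0,0]]'

```text
t: 12.42
tool_pos: [518.0, 95.9, 77.1]
tcp_rot: [0.734, 0.679, -0.001, -0.001]
contact_force: [-6.5, -0.0, -1.1]
width: 23.9
finger_force: 29.9
```

>>> drive_tool --travel '[[0,0.0003,0],[0,0.0005,0],[0,0.0005,0],[0,0.0005,0]]' --dr '[[0,0,0],[0,0,0],[0,0,0],[0,0,0]]'

```text
t: 12.92
tool_pos: [518.1, 95.7, 77.0]
tcp_rot: [0.734, 0.68, -0.001, -0.001]
contact_force: [-6.8, -0.4, 0.3]
width: 23.8
finger_force: 29.9
```

>>> drive_tool --travel '[[0,0,0],[0,0,0],[0,0,0],[0,0,0]]' --dr '[[0,0,0],[0,0,0],[0,0,0],[0,0,0]]'

```text
t: 13.42
tool_pos: [518.1, 95.8, 77.0]
tcp_rot: [0.734, 0.68, -0.001, -0.001]
contact_force: [-7.7, -0.2, -0.1]
width: 24.1
finger_force: 29.9
```

```bash
python3 - <<'E'
from rig import *
from h import *
s=read_state(); print({k:np.round(v,4) for k,v in s.items() if k in("tool_pos","tcp_rot","contact_force","ft_torque")})
o=[]
d=get_image("scene"); np.savez("scene1.npz",**d); o=ortho(d,(560,70),60,400,500,2)
cv2.imwrite("pics/push2.png",o)
E
```

```text
{'tool_pos': array([518.0986,  95.7794,  76.9865]), 'tcp_rot': array([ 0.7337,  0.6795, -0.0013, -0.0008]), 'contact_force': array([-7.7285, -0.236 , -0.1472]), 'ft_torque': array([-0.0738,  1.8718,  0.1837])}
```

View pics/push2.png

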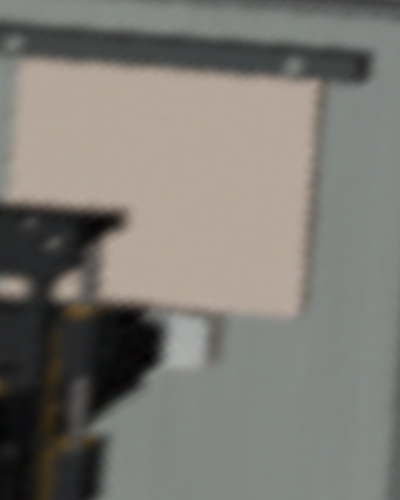

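The platter's far edge now lies along the back stop (row 60-75), and the foot (190,342) sits square on the near edge. Increase to about 10 N.

>>> drive_tool --travel '[[0,0.0003,0],[0,0.0006,0],[0,0.0006,0],[0,0.0006,0]]' --dr '[[0,0,0],[0,0,0],[0,0,0],[0,0,0]]'

```text
t: 13.98
tool_pos: [518.2, 95.7, 76.8]
tcp_rot: [0.734, 0.68, -0.002, -0.001]
contact_force: [-9.7, -0.6, 0.2]
width: 23.6
finger_force: 29.9
```

>>> drive_tool --travel '[[0,0.0001,0],[0,0.0001,0],[0,0.0001,0],[0,0.0001,0],[0,0.0001,0]]' --dr '[[0,0,0],[0,0,0],[0,0,0],[0,0,0],[0,0,0]]'

```text
t: 14.6
tool_pos: [518.2, 95.7, 76.8]
tcp_rot: [0.734, 0.68, -0.002, -0.001]
contact_force: [-10.3, -0.3, 0.6]
width: 24.1
finger_force: 29.9
```

>>> drive_tool --travel '[[0,-0.001,0],[0,-0.002,0],[0,-0.004,0],[0,-0.008,0],[0,-0.015,0],[0,-0.015,-0.015],[0,-0.015,-0.04],[0,-0.015,-0.06],[0,-0.015,-0.06]]' --dr '[[0,0,0],[0,0,0],[0,0,0],[0,0,0],[0,0,0],[0,0,0],[0,0,0],[0,0,0],[0,0,0]]'

```text
t: 15.72
tool_pos: [506.8, 97.3, 139.8]
tcp_rot: [0.734, 0.679, 0.002, 0.001]
contact_force: [0.4, 0.5, -2.2]
width: 23.9
finger_force: 29.9
```

```bash
python3 - <<'E'
from rig import *
from h import *
s=read_state(); print(s["joint_positions"].round(3),s["tool_pos"])
a=np.pi/2-.077
print(go((505.2,97,137.5),a,(584,-14,137.5),a+np.pi/2))
for n in("scene","top"): np.savez(n+"2.npz",**get_image(n))
d=dict(np.load("scene2.npz")); d0=dict(np.load("scene0.npz"))
print(cv_fit(d,(590,92,-.075),[PLATE],50,grow=2))
E
```

```text
[ 0.389  0.189 -0.728  1.866  0.14   1.134 -0.467] [506.77283243  97.29741819 139.8157592 ]
(array([-0.1046,  0.0871, -0.    ]), -1.5708)
(array([ 5.869165e+02,  9.628180e+01, -7.850000e-02]), np.float64(869.2))
```

>>> drive_tool --travel '[[-0.01,0.01,0],[-0.02,0.02,0],[-0.035,0.03,0],[-0.05,0.04,0],[-0.065,0.055,0],[-0.08,0.065,0],[-0.09,0.075,0],[-0.1046,0.087,0],[-0.1046,0.087,0],[-0.1046,0.087,0],[-0.1046,0.087,0],[-0.1046,0.087,0]]' --dr '[[0,0,-0.15],[0,0,-0.3],[0,0,-0.45],[0,0,-0.6],[0,0,-0.75],[0,0,-0.9],[0,0,-1.05],[0,0,-1.2],[0,0,-1.35],[0,0,-1.5],[0,0,-1.5708],[0,0,-1.5708]]'

```text
t: 17.32
tool_pos: [583.5, -14.1, 136.5]
tcp_rot: [0.039, 0.999, 0.0, -0.001]
contact_force: [-0.7, -1.0, -1.4]
width: 23.6
finger_force: 29.9
```

```bash
python3 - <<'E'
from rig import *
from h import *
s=read_state(); q=s["tcp_rot"];print(s["joint_positions"].round(3),s["tool_pos"],q,2*np.arctan2(q[1],q[0]))
E
```

```text
[ 0.659  0.391 -0.875  1.702  0.319  1.2    1.197] [583.52710131 -14.07325092 136.52427479] [ 3.87524237e-02  9.99248508e-01  2.42444013e-04 -7.81000760e-04] 3.0640683683256076
```

>>> drive_tool --travel '[[0,0,0.015],[0,0,0.03],[0,0,0.045],[0,0,0.055],[0,0,0.06],[0,0,0.06],[0,0,0.06]]' --dr '[[0,0,0],[0,0,0],[0,0,0],[0,0,0],[0,0,0],[0,0,0],[0,0,0]]'

```text
t: 18.2
tool_pos: [584.4, -14.0, 78.1]
tcp_rot: [0.039, 0.999, 0.0, 0.0]
contact_force: [-0.1, -0.6, -0.9]
width: 23.9
finger_force: 29.9
```

```bash
python3 - <<'E'
from rig import *
from h import *
o=[]
for n,z in(("top",60),("scene",60)):
    d=get_image(n); o.append(ortho(d,(570,60),z,400,500,2))
cv2.imwrite("pics/push3.png",np.hstack(o)); s=read_state(); print(s["tool_pos"],s["contact_force"])
E
```

```text
[584.40357009 -14.00763677  78.08504024] [-0.58968255  0.58349543 -1.0124794 ]
```

View pics/push3.png

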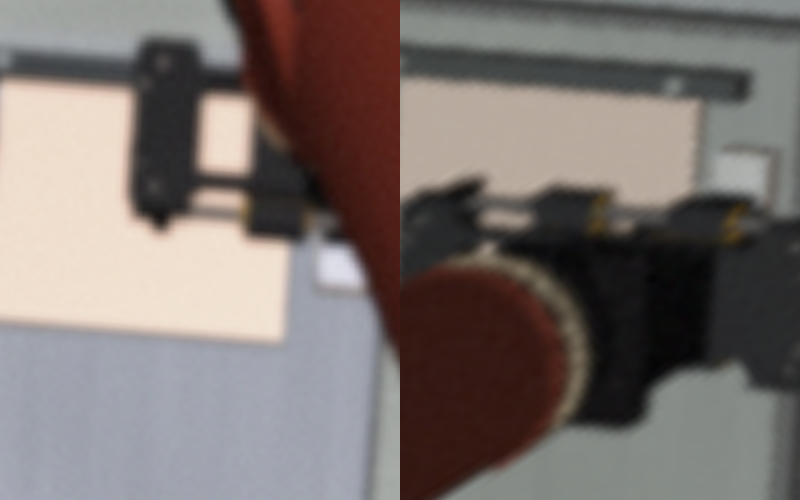

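The left view shows the foot (340,270) right of the platter's right edge (285,335), and the far edge is still along the back stop. Now the side push, with a slight drift towards the back stop.

>>> drive_tool --travel '[[0,0.004,0],[0,0.008,0],[0,0.01,0],[0,0.012,0],[0,0.014,0],[-0.0001,0.016,0],[-0.0003,0.018,0],[-0.0005,0.02,0],[-0.0007,0.022,0],[-0.0009,0.024,0],[-0.0011,0.026,0],[-0.0013,0.028,0]]' --dr '[[0,0,0],[0,0,0],[0,0,0],[0,0,0],[0,0,0],[0,0,0],[0,0,0],[0,0,0],[0,0,0],[0,0,0],[0,0,0],[0,0,0]]'

```text
t: 19.8
tool_pos: [587.5, 14.0, 77.6]
tcp_rot: [0.038, 0.999, 0.0, -0.0]
contact_force: [-0.0, -1.7, -1.3]
width: 23.7
finger_force: 29.9
```

>>> drive_tool --travel '[[-0.0001,0.001,0],[-0.0003,0.003,0],[-0.0005,0.005,0],[-0.0006,0.006,0],[-0.0006,0.007,0],[-0.0006,0.007,0]]' --dr '[[0,0,0],[0,0,0],[0,0,0],[0,0,0],[0,0,0],[0,0,0]]'

```text
t: 20.55
tool_pos: [588.7, 20.9, 77.6]
tcp_rot: [0.038, 0.999, 0.0, 0.0]
contact_force: [-0.1, -0.5, -2.3]
width: 23.9
finger_force: 29.9
```

>>> drive_tool --travel '[[-0.0001,0.001,0],[-0.0002,0.002,0],[-0.0003,0.003,0],[-0.0004,0.004,0],[-0.0004,0.0045,0],[-0.0004,0.0045,0]]' --dr '[[0,0,0],[0,0,0],[0,0,0],[0,0,0],[0,0,0],[0,0,0]]'

```text
t: 21.3
tool_pos: [589.4, 25.4, 77.6]
tcp_rot: [0.038, 0.999, 0.0, 0.0]
contact_force: [-0.2, -1.0, -2.1]
width: 23.8
finger_force: 29.9
```

>>> drive_tool --travel '[[0,0.0005,0],[0,0.001,0],[0,0.001,0]]' --dr '[[0,0,0],[0,0,0],[0,0,0]]'

```text
t: 21.68
tool_pos: [589.4, 26.3, 77.6]
tcp_rot: [0.039, 0.999, 0.0, -0.0]
contact_force: [-0.7, -1.0, -2.6]
width: 24.0
finger_force: 29.9
```

>>> drive_tool --travel '[[-0.0001,0.0005,0],[-0.0001,0.001,0],[-0.0001,0.001,0]]' --dr '[[0,0,0],[0,0,0],[0,0,0]]'

```text
t: 22.05
tool_pos: [589.7, 27.3, 77.6]
tcp_rot: [0.038, 0.999, 0.0, 0.0]
contact_force: [-0.2, -0.5, -1.0]
width: 23.8
finger_force: 29.9
```

>>> drive_tool --travel '[[0,0.0005,0],[0,0.0007,0],[0,0.0007,0]]' --dr '[[0,0,0],[0,0,0],[0,0,0]]'

```text
t: 22.42
tool_pos: [589.7, 27.9, 77.6]
tcp_rot: [0.039, 0.999, 0.0, -0.0]
contact_force: [-0.4, -1.5, -2.1]
width: 24.4
finger_force: 29.9
```

>>> drive_tool --travel '[[-0.0001,0.0005,0],[-0.0001,0.0008,0],[-0.0001,0.0008,0]]' --dr '[[0,0,0],[0,0,0],[0,0,0]]'

```text
t: 22.8
tool_pos: [589.9, 28.8, 77.6]
tcp_rot: [0.038, 0.999, 0.0, 0.0]
contact_force: [0.4, -1.3, -2.8]
width: 23.8
finger_force: 29.9
```

>>> drive_tool --travel '[[0,0.0005,0],[0,0.0007,0],[0,0.0007,0]]' --dr '[[0,0,0],[0,0,0],[0,0,0]]'

```text
t: 23.18
tool_pos: [589.9, 29.4, 77.6]
tcp_rot: [0.038, 0.999, 0.0, -0.0]
contact_force: [0.2, -1.0, -1.6]
width: 23.9
finger_force: 29.9
```

>>> drive_tool --travel '[[-0.0001,0.0005,0],[-0.0001,0.0008,0],[-0.0001,0.0008,0]]' --dr '[[0,0,0],[0,0,0],[0,0,0]]'

```text
t: 23.55
tool_pos: [590.0, 29.7, 77.6]
tcp_rot: [0.039, 0.999, -0.0, -0.0]
contact_force: [-1.4, -3.9, -0.7]
width: 23.8
finger_force: 29.9
```

>>> drive_tool --travel '[[0,0.0005,0],[0,0.0007,0],[0,0.0007,0]]' --dr '[[0,0,0],[0,0,0],[0,0,0]]'

```text
t: 23.92
tool_pos: [590.0, 29.7, 77.5]
tcp_rot: [0.039, 0.999, -0.001, -0.0]
contact_force: [-1.2, -6.3, -0.5]
width: 23.7
finger_force: 29.9
```

>>> drive_tool --travel '[[0,0.0003,0],[0,0.0006,0],[0,0.0006,0],[0,0.0006,0]]' --dr '[[0,0,0],[0,0,0],[0,0,0],[0,0,0]]'

```text
t: 24.42
tool_pos: [590.1, 29.8, 77.5]
tcp_rot: [0.039, 0.999, -0.001, -0.0]
contact_force: [-1.0, -7.1, 0.3]
width: 23.4
finger_force: 29.9
```

>>> drive_tool --travel '[[0,0.0003,0],[0,0.0006,0],[0,0.0006,0],[0,0.0006,0]]' --dr '[[0,0,0],[0,0,0],[0,0,0],[0,0,0]]'

```text
t: 24.92
tool_pos: [590.1, 29.8, 77.4]
tcp_rot: [0.039, 0.999, -0.001, -0.0]
contact_force: [-1.1, -8.3, 1.1]
width: 23.5
finger_force: 29.9
```

>>> drive_tool --travel '[[0,0.0003,0],[0,0.0006,0],[0,0.0006,0],[0,0.0006,0]]' --dr '[[0,0,0],[0,0,0],[0,0,0],[0,0,0]]'

```text
t: 25.42
tool_pos: [590.1, 29.8, 77.4]
tcp_rot: [0.039, 0.999, -0.002, -0.0]
contact_force: [-1.1, -10.4, -0.0]
width: 23.9
finger_force: 29.9
```

>>> drive_tool --travel '[[0,0,0],[0,0,0],[0,0,0],[0,0,0]]' --dr '[[0,0,0],[0,0,0],[0,0,0],[0,0,0]]'

```text
t: 25.92
tool_pos: [590.2, 29.9, 77.4]
tcp_rot: [0.039, 0.999, -0.002, -0.0]
contact_force: [-0.9, -10.6, 0.2]
width: 24.0
finger_force: 29.9
```

>>> drive_tool --travel '[[0,-0.001,0],[0,-0.002,0],[0,-0.003,0],[0,-0.004,0],[0,-0.008,0],[0,-0.02,0],[0,-0.02,-0.015],[0,-0.02,-0.04],[0,-0.02,-0.0625],[0,-0.02,-0.0625]]' --dr '[[0,0,0],[0,0,0],[0,0,0],[0,0,0],[0,0,0],[0,0,0],[0,0,0],[0,0,0],[0,0,0],[0,0,0]]'

```text
t: 27.18
tool_pos: [590.1, 13.1, 142.5]
tcp_rot: [0.039, 0.999, 0.0, 0.002]
contact_force: [-0.1, 0.0, -1.8]
width: 24.0
finger_force: 29.9
```

```bash
python3 - <<'E'
from h import *
a=np.pi/2-.077; b=a+np.pi/2
c,s=np.cos(b),np.sin(b)
p=np.array([590.2,32.7,77.5])+np.array([s*-20,-c*-20,62.5]); print(p)
print(go(p,b,(440,-331.5,140),1.6408))
print(go(p,b,(520,-150,140),1.6408))
E
```

```text
[588.66152133  12.75926071 140.        ]
(array([ 0.1217, -0.3547, -0.    ]), 1.4238)
(array([ 0.0559, -0.1676, -0.    ]), 1.4238)
```

>>> drive_tool --travel '[[0.005,-0.015,0],[0.015,-0.045,0],[0.03,-0.088,0],[0.044,-0.13,0],[0.06,-0.175,0],[0.075,-0.22,0],[0.09,-0.262,0],[0.103,-0.3,0],[0.113,-0.33,0],[0.119,-0.347,0],[0.1217,-0.3547,0],[0.1217,-0.3547,0]]' --dr '[[0,0,0.12],[0,0,0.25],[0,0,0.38],[0,0,0.52],[0,0,0.66],[0,0,0.8],[0,0,0.94],[0,0,1.08],[0,0,1.22],[0,0,1.34],[0,0,1.4238],[0,0,1.4238]]'

```text
t: 28.68
tool_pos: [439.4, -331.9, 139.3]
tcp_rot: [0.682, 0.731, -0.0, -0.001]
contact_force: [0.5, 0.2, -1.1]
width: 23.5
finger_force: 29.9
```

```bash
python3 - <<'E'
from rig import *
from h import *
s=read_state();print(s["tool_pos"])
o=[]
for n in("top","scene"):
    d=get_image(n); np.savez(n+"3.npz",**d); o.append(ortho(d,(590,95),60,400,500,2))
cv2.imwrite("pics/home.png",np.hstack(o))
E
python3 m.py 3
```

```text
[ 439.40215654 -331.88227434  139.33402519]
top plate [ 5.905443e+02  1.164602e+02 -7.720000e-02] 1142.8
top stops (array([ 6.570235e+02,  1.877445e+02, -7.790000e-02]), np.float64(582.3))
top scale (array([ 5.532493e+02,  9.607010e+01, -7.710000e-02]), np.float64(479.4))
scene plate [ 5.889339e+02  1.189328e+02 -7.970000e-02] 1135.4
scene stops (array([ 6.596341e+02,  1.886324e+02, -7.830000e-02]), np.float64(385.2))
scene scale (array([ 5.526243e+02,  9.814480e+01, -7.670000e-02]), np.float64(789.9))
```

View pics/home.png

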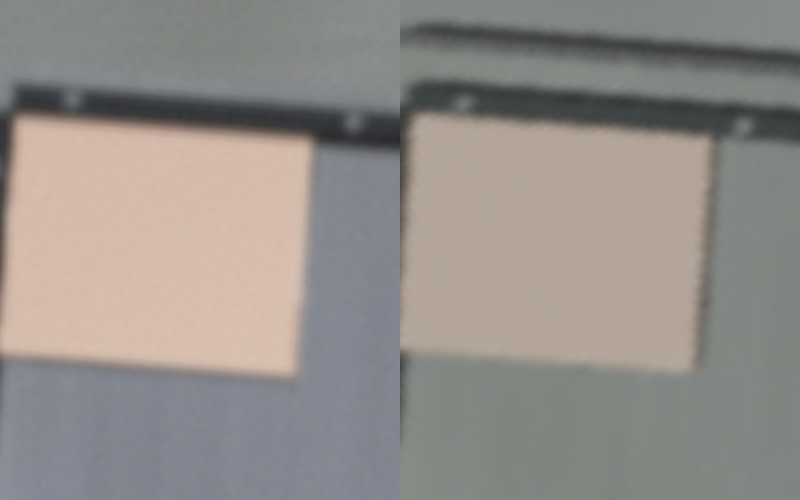

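The platter sits flush in both stops: far edge under the back bar (rows 115-137), left edge against the side bar, in both views. Now the pusher goes back.

>>> drive_tool --travel '[[0,0,0.015],[0,0,0.035],[0,0,0.055],[0,0,0.075],[0,0,0.09],[0,0,0.1],[0,0,0.105],[0,0,0.108],[0,0,0.109],[0,0,0.11],[0,0,0.11]]' --dr '[[0,0,0],[0,0,0],[0,0,0],[0,0,0],[0,0,0],[0,0,0],[0,0,0],[0,0,0],[0,0,0],[0,0,0],[0,0,0]]'

```text
t: 30.15
tool_pos: [440.2, -331.7, 30.3]
tcp_rot: [0.682, 0.731, 0.0, 0.0]
contact_force: [-0.4, -0.2, -1.5]
width: 23.9
finger_force: 29.9
```

>>> drive_tool --travel '[[0,0,0.0005],[0,0,0.001],[0,0,0.001]]' --dr '[[0,0,0],[0,0,0],[0,0,0]]'

```text
t: 30.52
tool_pos: [440.1, -331.6, 29.1]
tcp_rot: [0.682, 0.731, 0.0, 0.0]
contact_force: [0.4, -0.9, -0.8]
width: 23.9
finger_force: 29.9
```

>>> drive_tool --travel '[[0,0,0.0003],[0,0,0.0006],[0,0,0.0006]]' --dr '[[0,0,0],[0,0,0],[0,0,0]]'

```text
t: 30.9
tool_pos: [440.1, -331.6, 29.1]
tcp_rot: [0.682, 0.731, -0.0, 0.0]
contact_force: [-2.8, 1.7, 7.4]
width: 23.7
finger_force: 29.9
```

>>> drive_tool --travel '[[0,0,-0.0005],[0,0,-0.0005],[0,0,-0.0005],[0,0,-0.0005],[0,0,-0.0005],[0,0,-0.0005]]' --dr '[[0,0,0],[0,0,0],[0,0,0],[0,0,0],[0,0,0],[0,0,0]]' --hand 0.06

```text
t: 31.65
tool_pos: [440.1, -331.5, 28.9]
tcp_rot: [0.682, 0.731, 0.0, -0.0]
contact_force: [0.1, -0.4, 0.2]
width: 59.4
finger_force: 0.0
```

>>> drive_tool --travel '[[0,0,-0.01],[0,0,-0.03],[0,0,-0.06],[0,0,-0.09],[0,0,-0.13],[0,0,-0.17],[0,0,-0.17]]' --dr '[[0,0,0],[0,0,0],[0,0,0],[0,0,0],[0,0,0],[0,0,0],[0,0,0]]'

```text
t: 32.52
tool_pos: [441.8, -332.4, 203.1]
tcp_rot: [0.682, 0.731, 0.0, 0.003]
contact_force: [0.3, -0.6, -0.4]
width: 59.9
finger_force: 0.0
```

```bash
python3 - <<'E'
from rig import *
from h import *
s=read_state();print(s["t"],s["tool_pos"],s["width"],s["contact_force"])
d=get_image("scene"); cv2.imwrite("pics/end.png",cv2.resize(d["frame"][180:330,100:340],(800,500),interpolation=cv2.INTER_CUBIC))
E
```

```text
32.525 [ 441.78281914 -332.42805301  203.06955161] 59.9255040879523 [ 0.25596869 -0.55755882 -0.41107344]
```

View pics/end.png

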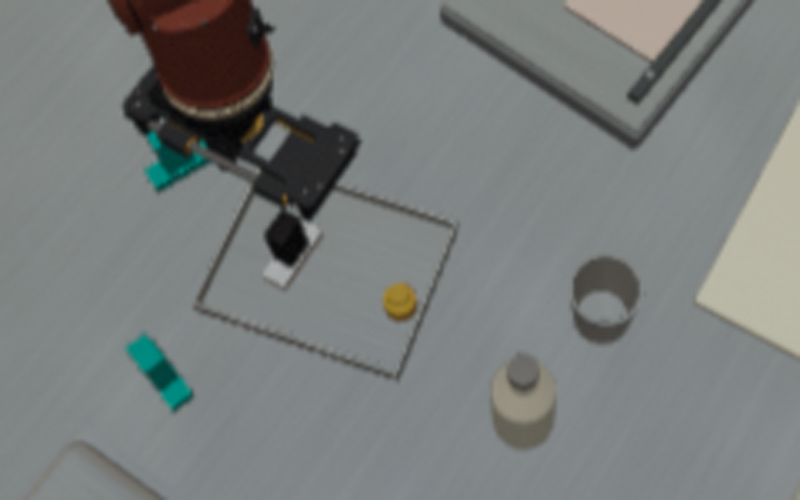

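The pusher stands upright in the pan at (290,245), the weight at (400,300) is unmoved, the gripper is clear above.

```bash
python3 -c "
from rig import *
print(finish_job())"
```

```text
the job is handed in; nothing more can be done
None
```

The platter is seated flush against the back stop, then the side stop (10.3 and 10.6 N were the highest readings), the pusher stands upright in the pan, and the job was handed in at about 32.5 s.

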